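# Find the pitch-comb leaf that fits the lead screw

## Task

Try the three pitch-comb leaves on the thread of the lead screw in the red blocks, pressing only gently (a few newtons, never over 40 N), until you find the one whose teeth go fully home in the thread. Lower that leaf fully home by hand, about the middle of the screw, and leave it sitting upright there, released; the other two must end standing upright on the bench mat. Do not tip a leaf over, and leave the circuit board, screwdriver and meter where they are.

Things in the scene. Friction and masses are not known exactly. Their poses are not given: they have to be found in the camera images.
- bed: Fixed base plate 230 (x) by 180 (y) by 12 with three parallel lead screws along local y in clamp blocks. Origin: plate underside, below the middle of the screw in RED blocks (the one to gauge); spares in grey blocks 80 and 155 along +x. Screw axis 40 above the table, diameter 36. Blocks: 66 to 82 either side of the middle (y), tops 66 high, 50 wide (x). Rigid.
- bed_crest (a point): Middle of the free length of the screw in the red blocks, at thread-crest height (58 above the table); y along the screw, z up. Thread 5 deep, crests 3 wide. The three screws have pitch 8, 9 and 10; which one lies here, and where along y its grooves are, changes every time and is not reported.
- leaf_a: Loose comb leaf, yellow grip tab, about 180 g, a bridge on four feet, 55 (x) by 84 (y) by 74 high. Origin: underside centre, at the feet; y along the comb, x across. At each end (y = +-39) a fork 6 thick (y), 55 wide (x), 41 clear between its legs, saddle pads in its corners (0.4 off the screw when home), straddles the screw. The leaves differ in colour, tooth width and unmarked pitch (8, 9, 10).
- leaf_a_grip (a point): Where to pinch leaf_a: on its tab, 60 above the feet. Tab 10 thick (x) by 32 (y), from 34 to 74 above the feet. Axes as leaf_a.
- leaf_a_edge (a point): Middle of the lower edge of leaf_a's comb bar, 25 above the feet. Fully home it rests on the thread crests, level with bed_crest; with the wrong pitch, or teeth standing on crests, it stays 4 to 5 mm higher. In the matching grooves the teeth have about 0.7 mm play either way along the screw.
- comb_a: Steel comb of leaf_a, a rigid part of it, same origin and axes: bar 10 (x) by 72 (y), 25 to 35 above the feet, with 7 evenly pitched round-tipped teeth hanging 4.6 below it. Pressing it with over 40 N counts as damage.
- leaf_b: Loose comb leaf, blue grip tab, about 180 g, a bridge on four feet, 55 (x) by 84 (y) by 74 high. Origin: underside centre, at the feet; y along the comb, x across. At each end (y = +-39) a fork 6 thick (y), 55 wide (x), 41 clear between its legs, saddle pads in its corners (0.4 off the screw when home), straddles the screw. The leaves differ in colour, tooth width and unmarked pitch (8, 9, 10).
- leaf_b_grip (a point): Where to pinch leaf_b: on its tab, 60 above the feet. Tab 10 thick (x) by 32 (y), from 34 to 74 above the feet. Axes as leaf_b.
- leaf_b_edge (a point): Middle of the lower edge of leaf_b's comb bar, 25 above the feet. Fully home it rests on the thread crests, level with bed_crest; with the wrong pitch, or teeth standing on crests, it stays 4 to 5 mm higher. In the matching grooves the teeth have about 0.7 mm play either way along the screw.
- comb_b: Steel comb of leaf_b, a rigid part of it, same origin and axes: bar 10 (x) by 72 (y), 25 to 35 above the feet, with 7 evenly pitched round-tipped teeth hanging 4.6 below it. Pressing it with over 40 N counts as damage.
- leaf_c: Loose comb leaf, black grip tab, about 180 g, a bridge on four feet, 55 (x) by 84 (y) by 74 high. Origin: underside centre, at the feet; y along the comb, x across. At each end (y = +-39) a fork 6 thick (y), 55 wide (x), 41 clear between its legs, saddle pads in its corners (0.4 off the screw when home), straddles the screw. The leaves differ in colour, tooth width and unmarked pitch (8, 9, 10).
- leaf_c_grip (a point): Where to pinch leaf_c: on its tab, 60 above the feet. Tab 10 thick (x) by 32 (y), from 34 to 74 above the feet. Axes as leaf_c.
- leaf_c_edge (a point): Middle of the lower edge of leaf_c's comb bar, 25 above the feet. Fully home it rests on the thread crests, level with bed_crest; with the wrong pitch, or teeth standing on crests, it stays 4 to 5 mm higher. In the matching grooves the teeth have about 0.7 mm play either way along the screw.
- comb_c: Steel comb of leaf_c, a rigid part of it, same origin and axes: bar 10 (x) by 72 (y), 25 to 35 above the feet, with 7 evenly pitched round-tipped teeth hanging 4.6 below it. Pressing it with over 40 N counts as damage.
- board: Bystander: loose green circuit board 75 x 100 x 4 with parts on it, 80 g; origin: centre of underside.
- driver: Bystander: loose red-handled screwdriver 160 long, lying; origin: its underside.
- meter: Bystander: loose yellow hand meter 85 x 150 x 34; origin: centre of underside.

How it is judged:
On the way:
1. a leaf is brought fully home in the thread of the screw in the red blocks while the fingers hold it (((z of leaf_a_edge in the frame of bed_crest between -0.003 and 0.0016 m and x of leaf_a_edge in the frame of bed_crest between -0.003 and 0.003 m and y of leaf_a_edge in the frame of bed_crest between -0.016 and 0.016 m and angle between leaf_a's own z axis and vertical below 0.14 rad and contact force between the fingers and leaf_a above 1 N) or (z of leaf_b_edge in the frame of bed_crest between -0.003 and 0.0016 m and x of leaf_b_edge in the frame of bed_crest between -0.003 and 0.003 m and y of leaf_b_edge in the frame of bed_crest between -0.016 and 0.016 m and angle between leaf_b's own z axis and vertical below 0.14 rad and contact force between the fingers and leaf_b above 1 N) or (z of leaf_c_edge in the frame of bed_crest between -0.003 and 0.0016 m and x of leaf_c_edge in the frame of bed_crest between -0.003 and 0.003 m and y of leaf_c_edge in the frame of bed_crest between -0.016 and 0.016 m and angle between leaf_c's own z axis and vertical below 0.14 rad and contact force between the fingers and leaf_c above 1 N))), for 0.2 s.
At the end, for the whole second after the job is handed in: One leaf fully home on the screw in the red blocks: comb edge at most 1.6 mm above the crests, within 3 mm across and 16 mm along of the middle, lean under 0.14 rad; the other two standing on the bench (feet within 4 mm of it, tilt under 0.08 rad); all at rest (((z of leaf_a_edge in the frame of bed_crest between -0.003 and 0.0016 m and x of leaf_a_edge in the frame of bed_crest between -0.003 and 0.003 m and y of leaf_a_edge in the frame of bed_crest between -0.016 and 0.016 m and angle between leaf_a's own z axis and vertical below 0.14 rad and linear speed of each of leaf_a, leaf_b, leaf_c below 0.01 m/s and angular speed of each of leaf_a, leaf_b, leaf_c below 0.1 rad/s and height (world z) of each of leaf_b, leaf_c below 0.004 m and angle between each of leaf_b, leaf_c's own z axis and vertical below 0.08 rad) or (z of leaf_b_edge in the frame of bed_crest between -0.003 and 0.0016 m and x of leaf_b_edge in the frame of bed_crest between -0.003 and 0.003 m and y of leaf_b_edge in the frame of bed_crest between -0.016 and 0.016 m and angle between leaf_b's own z axis and vertical below 0.14 rad and linear speed of each of leaf_b, leaf_a, leaf_c below 0.01 m/s and angular speed of each of leaf_b, leaf_a, leaf_c below 0.1 rad/s and height (world z) of each of leaf_a, leaf_c below 0.004 m and angle between each of leaf_a, leaf_c's own z axis and vertical below 0.08 rad) or (z of leaf_c_edge in the frame of bed_crest between -0.003 and 0.0016 m and x of leaf_c_edge in the frame of bed_crest between -0.003 and 0.003 m and y of leaf_c_edge in the frame of bed_crest between -0.016 and 0.016 m and angle between leaf_c's own z axis and vertical below 0.14 rad and linear speed of each of leaf_c, leaf_a, leaf_b below 0.01 m/s and angular speed of each of leaf_c, leaf_a, leaf_b below 0.1 rad/s and height (world z) of each of leaf_a, leaf_b below 0.004 m and angle between each of leaf_a, leaf_b's own z axis and vertical below 0.08 rad))); the robot touches nothing.
It fails at once if a comb is pressed with more than 40 N (contact force between any of comb_a, comb_b, comb_c and anything else above 40 N).
It fails at once if a leaf is tipped over (more than 0.6 rad) (angle between any of leaf_a, leaf_b, leaf_c's own z axis and vertical above 0.6 rad).
It fails at once if the circuit board, screwdriver or meter is moved more than 20 mm (distance of any of board, driver, meter from where it was at the start of the episode above 0.02 m).
It also fails if it takes over 72 s, if anything falls off the work surface, if the arm or the gripper's body presses on something with over 40 N, if the wrist force passes 120 N, or if a joint passes its speed limit or range.

## Robot

A 7-joint arm with a two-finger parallel gripper is mounted at the origin on the work surface. World frame = base frame: x ahead of the robot, y to its left, z up, the work surface at z = 0. Lengths are in m, angles in rad, forces in N, time in s.
With the tool pointing down it reaches from about 0.425 to 0.875 m from the base axis. Payload 8.4 kg.
Tool frame: the origin (TCP) lies on the centre line of the jaws, within the pads' length; the fingertips stand env.finger_overhang ahead of it and the grasp point (between the pads) lies 8 mm behind it (env.finger_overhang is the distance from the TCP to the fingertips, in m); z points along the fingers, y is the line along which they close (so a half turn about z gives the same grasp; the last joint's range is limited). The gripper opens to 85 mm and grips with 20 to 120 N. Pads are 22 mm wide; open, the fingers measure 114 mm over their backs; the gripper's body (76 mm by 85 mm) begins 54 mm behind the grasp point. The pads swing forward as they close: fully open they stand 13 mm farther back than shut.
Start: joints at [-1.214, 0.333, 0.04, 1.465, -0.013, 1.343, -0.059], TCP at [0.286, 0.584, 0.242] pointing down, gripper open.
Joint ranges: [-2.58, 2.58], [-0.38, 2.09], [-1.3, 1.39], [0.25, 2.4], [-1.5, 4.64], [0.08, 2.09], [-2.65, 2.65]. Speed limits (rad/s): [2.22, 2.22, 2.79, 2.79, 3.14, 3.14, 3.14].

## Interface

Orientations are given as a unit quaternion [w, x, y, z].
In Python, from rig import env gives the robot as it stands. The module is installed in compiled form; this text tells all that it offers.
- The arm moves only by the shell command python3 -m inch 'ROWS' [FORCE]. ROWS is JSON, a list of rows, each a list of 3 entries, a list of its own where there are three numbers: the shift along the tool's x, y, z in cm, then the turn, a rotation vector about the tool's x, y, z in rad, then the opening in per cent of the stroke, from 0 (shut) to 100 (fully open). A call has 1 to 10 rows; each row shifts and turns the commanded pose from where the row before left it, along the tool's axes as they then stand; what a row does not reach is not made up. A row lasts 1/12 s, in which the tool goes at most 41.7 mm and 7.16 degrees, less where a joint would pass 70% of its speed; a pose out of reach is approached as far as the arm can. A call with a gripper value outside its range is refused whole. The fingers move at their own pace and stop on an object; FORCE is the grip in N (left out, the last holds). Time passes only in rows, so rows that do not move let the fingers close. It gives the time, the measured TCP pose, the force, the opening and the grip force at its end, in the units of the state.
- env.state(): the state, without advancing time (a new reading comes with each control period).
- env.camera(name): name is "scene" or "top" or "wrist"; returns a dict with "frame" (384x512x3 uint8, blue, green, red), "z_map" (384x512 float32, m along the optical axis (not along the pixel's ray), 0 where there is no reading), "camera_matrix" (3x3 intrinsics, pixels), "k1" (the pictures are not rectified: a ray, as slopes to the right and down, at radius r is drawn at 1 + k1 r^2 times it, then the intrinsics apply), "R" (3x3) and "t" (3): a world point X has camera coordinates R X + t. Camera axes: x right, y down, z forward; pixel columns grow to the right and rows downward; lengths in m; the calibration is good to about 2 mm. A picture is of the moment at which its call begins.
- env.sign_off(): hands the job in; it is judged then, once.
The state is a dict: "time_s": time; "joint_pos": joint angles; "qvel": joint speeds; "tau": joint torques, N m; "eef_pos": TCP position; "orientation": TCP orientation; "force": force on the tool from outside, world axes, zero at the start; "moment": the same for the moment, N m; "width": finger opening in m; "gripper_force": force on a finger pad.
Only numpy, scipy, OpenCV 4.12 (cv2) and the standard library are available. Lean on these libraries where they do the work, as an engineer would, in place of code of your own. Each camera call takes 0.05 s, during which the arm holds its last target. There are 200 camera calls.

## Working session

There is one attempt and no reset: what is moved stays moved. The work goes in short steps, Python scripts to look and compute and a shell command to move; the robot and the scene stay as the last step left them, time stands still between calls to the robot, and variables do not carry over. Pictures are saved under pics/ and viewed, at most 10 in all, crops included, and the job is handed in when it is done.

```bash
mkdir -p pics
cat > h.py <<'E'
import numpy as np, cv2
from rig import env
def cam(n):
    c=env.camera(n); return c
def world(c):
    K=c["camera_matrix"];z=c["z_map"];h,w=z.shape
    u,v=np.meshgrid(np.arange(w),np.arange(h))
    x=(u-K[0,2])/K[0,0];y=(v-K[1,2])/K[1,1]
    xd,yd=x.copy(),y.copy()
    for _ in range(8):
        f=1+c["k1"]*(x*x+y*y);x,y=xd/f,yd/f
    P=np.stack([x*z,y*z,z],-1)
    W=(P-c["t"])@c["R"]
    W[z==0]=np.nan
    return W
def save(c,n): cv2.imwrite("pics/"+n+".png",c["frame"])
E
python3 - <<'E'
from h import *
for n in("top","scene","wrist"):
    c=cam(n); save(c,n+"1"); np.savez(n+"1.npz",**c)
    print(n,c["k1"],c["camera_matrix"][0],(-c["R"].T@c["t"]).round(3))
s=env.state();print({k:np.round(v,3) for k,v in s.items()},env.finger_overhang)
a=cv2.imread("pics/top1.png");b=cv2.imread("pics/scene1.png")
E
```

```text
top -0.029503466505089237 [424.04878699   0.         258.63651712] [0.367 0.036 1.14 ]
scene -0.04653134051954395 [428.13435404   0.         248.50781131] [ 1.365 -0.238  0.866]
wrist -0.011701556619194848 [317.30801801   0.         251.81662261] [0.223 0.615 0.373]
{'time_s': np.float64(0.15), 'joint_pos': array([-1.214,  0.334,  0.04 ,  1.466, -0.013,  1.343, -0.059]), 'qvel': array([ 0.001, -0.002, -0.   , -0.002,  0.001,  0.   ,  0.001]), 'tau': array([ 4.0000e-03, -6.5905e+01,  1.3680e+00, -4.0587e+01,  1.7000e-02,
        1.0000e-02, -0.0000e+00]), 'eef_pos': array([0.286, 0.583, 0.242]), 'orientation': array([-0.   ,  0.226,  0.974, -0.001]), 'force': array([ 0.527,  0.023, -0.262]), 'moment': array([-0.047, -0.025,  0.016]), 'gripper_force': np.float64(0.0), 'width': np.float64(0.085)} 0.011
```

View pics/top1.png

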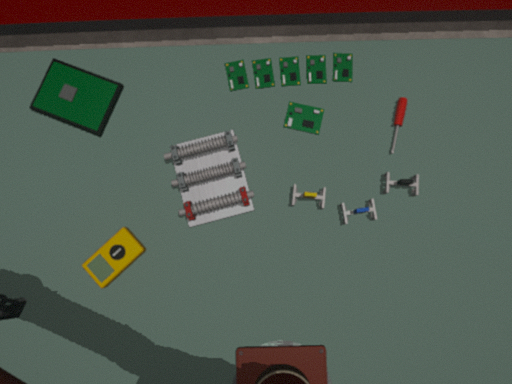

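View pics/scene1.png

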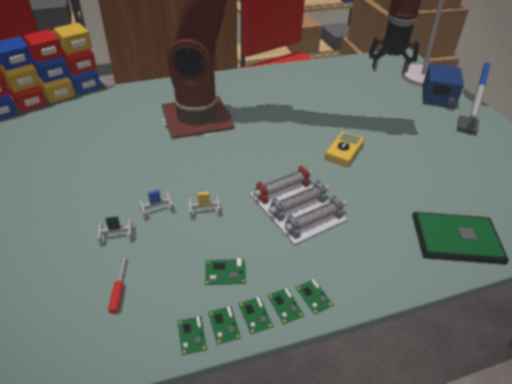

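The top view shows the red-block screw from (187,211) to (247,197). Yellow tab is at (310,195), blue at (361,211), black at (403,183). Meter, board and driver are all clear of the straight route.

```bash
cat >> h.py <<'E'
def rect(P):
    (c,s,a)=cv2.minAreaRect((P[:,:2]*1000).astype(np.float32)); 
    if s[0]<s[1]: s=s[::-1]; a+=90
    a=(a+90)%180-90
    return np.round(c,1),np.round(s,1),round(a,1)   # mm, long axis deg
E
python3 - <<'E'
from h import *
for n in("top","scene"):
    c=dict(np.load(n+"1.npz")); W=world(c); H=cv2.cvtColor(c["frame"],cv2.COLOR_BGR2HSV)
    z=W[...,2]; print(n,"table z",np.nanmedian(z))
    red=((H[...,0]<8)|(H[...,0]>172))&(H[...,1]>120)&(z>.02)&(z<.08)&(W[...,0]<.7)&(W[...,0]>.25)
    bed=(z>.006)&(z<.1)&(W[...,1]>0.0)&(W[...,1]<.4)&(W[...,0]>.38)&(W[...,0]<.7)
    k,l,st,ce=cv2.connectedComponentsWithStats(red.astype(np.uint8))
    for i in range(1,k):
        if st[i,4]>15:
            P=W[l==i]; T=P[P[:,2]>.058]; print("red",st[i],np.median(P,0).round(4),rect(T) if len(T)>4 else"", P[:,2].max())
    leaf=(z>.012)&(z<.1)&(W[...,1]<0.02)&(W[...,1]>-.4)&(W[...,0]>.3)&(W[...,0]<.65)
    k,l,st,ce=cv2.connectedComponentsWithStats(leaf.astype(np.uint8))
    for i in range(1,k):
        if st[i,4]>40:
            P=W[l==i];T=P[P[:,2]>.064]; print("leaf",ce[i].round(),st[i,4],rect(P),"top",rect(T) if len(T)>4 else"",P[:,2].max().round(4))
c=dict(np.load("top1.npz"));W=world(c);z=W[...,2]
m=(z>.006)&(z<.1);k,l,st,ce=cv2.connectedComponentsWithStats(m.astype(np.uint8))
for i in range(1,k):
    if st[i,4]>200: print(ce[i].round(),st[i,4],rect(W[l==i]))
E
```

```text
top table z 0.0006590030206436827
red [395 121   8   5  21] [ 0.6959 -0.3423  0.0238]  0.02914312540301333
red [240 187   9  18  79] [0.5025 0.0814 0.0619] (array([505.8,  82.6]), array([38.9, 14.3]), 12.8) 0.06847551717726008
red [184 202  11  18  93] [0.4678 0.2242 0.0613] (array([471.7, 226.2]), array([38.3, 14.7]), 13.8) 0.06676069453086127
leaf [402. 183.] 342 (array([ 528.7, -333.9]), array([83.6, 55.6]), 83.6) top (array([ 528.3, -334.7]), array([31.5, 10.8]), 88.5) 0.0781
leaf [309. 196.] 299 (array([501.9, -86.4]), array([84.2, 55.6]), 82.3) top (array([501.7, -86.1]), array([31.2, 10.2]), 81.4) 0.0796
leaf [360. 211.] 302 (array([ 458.5, -216.5]), array([85.7, 54.7]), -82.9) top (array([ 458.6, -216.5]), array([31.7, 10.1]), -83.2) 0.0781
scene table z 0.001544653861159443
red [300 168   9  17  51] [0.4875 0.2259 0.0609] (array([476.8, 224.8]), array([33.2, 12.2]), 6.3) 0.06524028696760215
red [258 184   8   9  36] [0.5112 0.0794 0.063 ] (array([510.4,  80.8]), array([34.7, 12. ]), 7.4) 0.06546080670930016
red [262 194   5   6  24] [0.5263 0.0834 0.0401]  0.0507034622843640
[... 342 characters left out ...]
 0.0785
leaf [113. 228.] 446 (array([ 527.8, -335. ]), array([83.9, 56.7]), 83.7) top (array([ 528.4, -332.6]), array([31.8, 13.4]), 82.7) 0.0786
[76. 97.] 4377 (array([802.9, 551.5]), array([232. , 162.9]), 67.5)
[399. 117.] 327 (array([ 691.7, -340.9]), array([159.2,  23.6]), -13.2)
[210. 178.] 5771 (array([561.3, 175. ]), array([233.3, 200.7]), 14.5)
[402. 183.] 349 (array([ 528.8, -334.1]), array([83.6, 55.6]), 83.8)
[309. 196.] 304 (array([502.4, -85.4]), array([86.3, 56.3]), 82.3)
[359. 211.] 311 (array([ 458.5, -216.4]), array([85.7, 54.8]), -83.1)
[113. 257.] 1976 (array([355.1, 429.2]), array([151.2,  87.1]), -49.3)
[281. 363.] 3120 (array([74. , -2.6]), array([232. ,  93.3]), 88.8)
```

```bash
cat >> h.py <<'E'
from scipy.spatial.transform import Rotation as R
def plan(p,yaw):
    "yaw deg of tool y, p TCP; prints rotvec (tool) then shift cm in post-turn axes"
    s=env.state(); Q=R.from_quat(s["orientation"],scalar_first=True)
    def tgt(a):
        y=np.array([np.cos(a),np.sin(a),0]);z=np.array([0,0,-1.]);return R.from_matrix(np.c_[np.cross(y,z),y,z])
    T=tgt(np.radians(yaw)); d=(Q.inv()*T).as_rotvec()
    sh=T.as_matrix().T@(np.array(p)-s["eef_pos"])*100
    print("turn",d.round(4),"shift cm",sh.round(2),"tcp",s["eef_pos"].round(4),"t",round(s["time_s"],2),"F",s["force"].round(1),"w",round(s["width"],4))
E
python3 -c "
from h import *
plan([.504,.085,.16],13.4)"
```

```text
turn [-1.100e-03  7.000e-04  8.811e-01] shift cm [-53.53   9.66   8.16] tcp [0.286  0.5833 0.2416] t 0.15 F [ 0.5  0.  -0.3] w 0.0852
```

```bash
python3 -m inch '[[[0,0,0],[0,0,0.11],100],[[0,0,0],[0,0,0.11],100],[[0,0,0],[0,0,0.11],100],[[0,0,0],[0,0,0.11],100],[[0,0,0],[0,0,0.11],100],[[0,0,0],[0,0,0.11],100],[[0,0,0],[0,0,0.11],100],[[0,0,0],[0,0,0.11],100],[[-3.5,0.7,0],[0,0,0],100],[[-3.5,0.7,0],[0,0,0],100]]' 20
python3 -m inch '[[[-4,0.7,0],[0,0,0],100],[[-4,0.7,0],[0,0,0],100],[[-4,0.7,0],[0,0,0],100],[[-4,0.7,0],[0,0,0],100],[[-4,0.7,0],[0,0,0],100],[[-4,0.7,0.5],[0,0,0],100],[[-4,0.7,2],[0,0,0],100],[[-4,0.7,2],[0,0,0],100],[[-4,0.7,2],[0,0,0],100],[[-4,0.7,1.5],[0,0,0],100]]'
python3 -m inch '[[[-3.5,0.7,0],[0,0,0],100],[[-3,0.5,0],[0,0,0],100],[[0,0,0],[0,0,0],100],[[0,0,0],[0,0,0],100]]'
python3 - <<'E'
from h import *
plan([.504,.085,.16],13.4)
c=cam("wrist");save(c,"w2");np.savez("w2.npz",**c)
print((-c["R"].T@c["t"]).round(3),c["R"].round(2))
E
```

```text
time_s: 0.98
eef_pos: [0.3145, 0.5193, 0.2412]
orientation: [-0.0, 0.618, 0.786, -0.001]
force: [1.5, -0.5, 0.8]
width: 0.0852
gripper_force: 0.0
time_s: 1.82
eef_pos: [0.4725, 0.1547, 0.1665]
orientation: [-0.0, 0.619, 0.785, -0.0]
force: [0.4, 1.2, 0.5]
width: 0.0853
gripper_force: 0.0
time_s: 2.15
eef_pos: [0.4999, 0.0941, 0.1675]
orientation: [0.0, 0.621, 0.784, -0.0]
force: [-0.3, 2.2, -0.4]
width: 0.0856
gripper_force: 0.0
turn [-0.0002  0.0003 -0.0029] shift cm [-0.98  0.18  0.75] tcp [0.4999 0.0941 0.1675] t 2.15 F [-0.3  2.2 -0.4] w 0.0856
[0.484 0.163 0.299] [[ 0.97  0.23  0.  ]
 [ 0.22 -0.93  0.28]
 [ 0.06 -0.27 -0.96]]
```

View pics/w2.png

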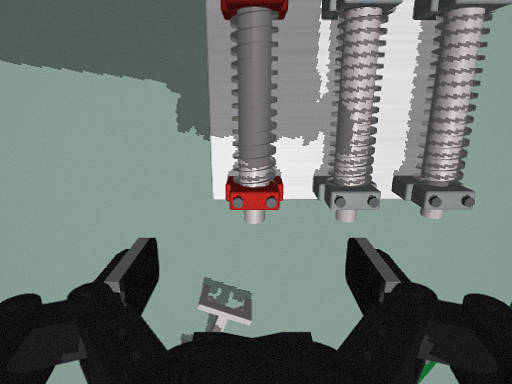

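The wrist view shows the red screw running from (255,18) to (255,180), and its thread crests show on the left profile near column 237. I'll work out pitch and phase from the depth map.

```bash
cat > pitch.py <<'E'
from h import *
c=dict(np.load("w2.npz"));W=world(c);H=cv2.cvtColor(c["frame"],cv2.COLOR_BGR2HSV)
print("plate z",np.nanmedian(W[120:130,215:225,2]),"table",np.nanmedian(W[120:160,20:100,2]))
red=((H[...,0]<8)|(H[...,0]>172))&(H[...,1]>120)&(W[...,2]>.062)
for r in (slice(0,60),slice(150,220)):
    m=np.zeros_like(red);m[r,200:310]=red[r,200:310]; print("block",rect(W[m]),np.median(W[m],0).round(4))
# axis fit from screw top points
o=np.array([.488,.154]);a=np.radians(13.4)
for it in range(3):
    ex=np.array([np.cos(a),np.sin(a)]);ey=np.array([-ex[1],ex[0]])
    x=(W[...,:2]-o)@ex;y=(W[...,:2]-o)@ey;z=W[...,2]
    m=(abs(x)<12)&(abs(y)<60e-3)&(z>.045)&(abs(x)<.014)
    # centre line: cross-section circle fit at each y slice by parabola
    cs=[]
    for q in np.arange(-.05,.051,.01):
        s=m&(abs(y-q)<.006)
        p=np.polyfit(x[s],z[s],2); cs.append((q,-p[1]/2/p[0]))
    cs=np.array(cs);k,b=np.polyfit(cs[:,0],cs[:,1],1)
    o=o+b*ex; a-=k; print("yaw",np.degrees(a),"o",o.round(4),"resid",(cs[:,1]-k*cs[:,0]-b).std())
ex=np.array([np.cos(a),np.sin(a)]);ey=np.array([-ex[1],ex[0]])
x=(W[...,:2]-o)@ex;y=(W[...,:2]-o)@ey;z=W[...,2]
G=cv2.cvtColor(c["frame"],cv2.COLOR_BGR2GRAY).astype(float)
for lo,hi in((-5,5),(-12,-5),(5,12)):
    s=(x>lo/1e3)&(x<hi/1e3)&(abs(y)<.06)&(z>.035)
    Y,Z=y[s]*1e3,np.hypot(x[s],z[s]-.04)*1e3; Z=Z-np.polyval(np.polyfit(Y,Z,2),Y)
    I=G[s]; I=I-np.polyval(np.polyfit(Y,I,4),Y)
    for P in(8,9,10):
        f=np.exp(-2j*np.pi*Y/P); A=2*(Z*f).mean();B=2*(I*f).mean()
        print((lo,hi),P,"depth amp %.2f crest at %.2f | int amp %.1f at %.2f"%(abs(A),-np.angle(A)/2/np.pi*P,abs(B),-np.angle(B)/2/np.pi*P))
E
python3 pitch.py
```

```text
plate z 0.011598125781616637 table -0.0004738856506517139
block (array([471.5, 220.7]), array([37.3,  1.9]), 13.3) [0.472  0.2212 0.0623]
block (array([504.4,  84.6]), array([37.6, 14.4]), 13.3) [0.505  0.0849 0.0623]
yaw 13.606265324324617 o [0.4879 0.154 ] resid 0.00034845120313262487
yaw 13.609788478547673 o [0.4878 0.154 ] resid 0.00034308744820031877
yaw 13.61413914937409 o [0.4878 0.154 ] resid 0.00033965572612420055
(-5, 5) 8 depth amp 25.80 crest at -2.12 | int amp 14.9 at 1.87
(-5, 5) 9 depth amp 26.55 crest at 3.77 | int amp 15.6 at -0.71
(-5, 5) 10 depth amp 29.07 crest at -0.24 | int amp 16.7 at 4.73
(-12, -5) 8 depth amp 24.45 crest at -2.02 | int amp 11.3 at 1.95
(-12, -5) 9 depth amp 23.97 crest at 3.83 | int amp 11.8 at -0.60
(-12, -5) 10 depth amp 25.87 crest at -0.22 | int amp 12.7 at 4.80
(5, 12) 8 depth amp 26.21 crest at -1.93 | int amp 11.8 at 1.91
(5, 12) 9 depth amp 28.89 crest at 3.57 | int amp 13.7 at -0.92
(5, 12) 10 depth amp 29.05 crest at -0.82 | int amp 13.7 at 4.30
```

```bash
sed -i 's/(z>.035)$/(z>.045)\&(z<.066)/' pitch.py
cat >> pitch.py <<'E'
for P in np.arange(7,11.6,.25):
    s=(abs(x)<.01)&(abs(y)<.055)&(z>.045)&(z<.066);Y,Z=y[s]*1e3,np.hypot(x[s],z[s]-.04)*1e3;Z=Z-np.polyval(np.polyfit(Y,Z,2),Y)
    print(P,round(abs(2*(Z*np.exp(-2j*np.pi*Y/P)).mean()),2),end=" ; ")
E
python3 pitch.py | tail -10
```

```text
(-5, 5) 8 depth amp 0.05 crest at -2.18 | int amp 1.9 at 3.87
(-5, 5) 9 depth amp 0.04 crest at -1.98 | int amp 3.1 at 2.54
(-5, 5) 10 depth amp 0.08 crest at 2.14 | int amp 3.7 at -1.53
(-12, -5) 8 depth amp 0.11 crest at -2.72 | int amp 1.9 at -3.88
(-12, -5) 9 depth amp 0.07 crest at -2.01 | int amp 3.2 at 2.09
(-12, -5) 10 depth amp 0.12 crest at 3.00 | int amp 3.5 at -2.18
(5, 12) 8 depth amp 0.01 crest at 2.23 | int amp 1.3 at -3.93
(5, 12) 9 depth amp 0.11 crest at -2.04 | int amp 1.9 at 2.74
(5, 12) 10 depth amp 0.21 crest at 2.32 | int amp 2.7 at -1.86
7.0 0.02 ; 7.25 0.02 ; 7.5 0.02 ; 7.75 0.07 ; 8.0 0.03 ; 8.25 0.06 ; 8.5 0.07 ; 8.75 0.01 ; 9.0 0.08 ; 9.25 0.12 ; 9.5 0.08 ; 9.75 0.04 ; 10.0 0.1 ; 10.25 0.13 ; 10.5 0.1 ; 10.75 0.05 ; 11.0 0.04 ; 11.25 0.07 ; 11.5 0.08 ;
```

```bash
python3 -c "
import cv2
f=cv2.imread('pics/w2.png')[0:195,205:305]
cv2.imwrite('pics/w2z.png',cv2.rotate(cv2.resize(f,None,fx=4,fy=4,interpolation=cv2.INTER_NEAREST),cv2.ROTATE_90_COUNTERCLOCKWISE))"
```

```text
(no output)
```

View pics/w2z.png

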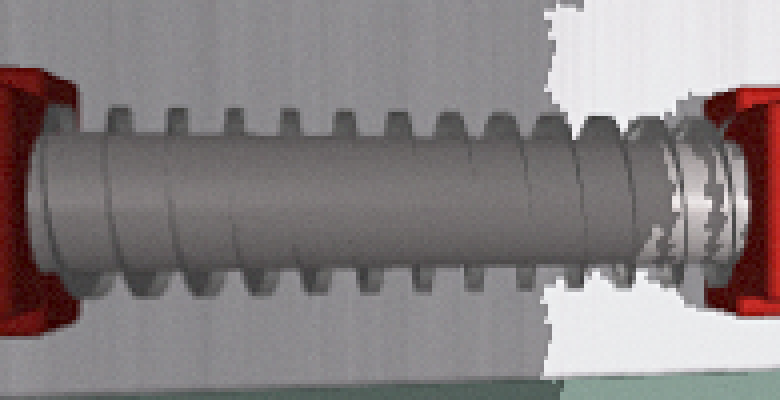

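The crop shows 12 to 13 crests between the blocks. On the upper side they sit at zoomed columns 120…695, on the lower side at 148…623.

```bash
cat >> h.py <<'E'
O=np.array([.488,.154]);YA=np.radians(13.6)
EX=np.array([np.cos(YA),np.sin(YA)]);EY=np.array([-EX[1],EX[0]])
def ray(c,uv,zp):
    K=c["camera_matrix"];x=xd=(uv[0]-K[0,2])/K[0,0];y=yd=(uv[1]-K[1,2])/K[1,1]
    for _ in range(8):
        f=1+c["k1"]*(x*x+y*y);x,y=xd/f,yd/f
    d=c["R"].T@[x,y,1];o=-c["R"].T@c["t"]
    return o+d*(zp-o[2])/d[2]
E
python3 - <<'E'
from h import *
c=dict(np.load("w2.npz"))
res=[]
for L,v in(([120,177,235,290,344,398,449,500,551,599,648,695],116),([148,203,260,316,370,424,475,526,575,623],282)):
    y=[];x=[]
    for q in L:
        p=ray(c,(205+(399-v)/4,q/4),.042)[:2]-O; y.append(p@EY*1e3);x.append(p@EX*1e3)
    k,b=np.polyfit(range(len(y)),y,1); print(np.round(y,1),"x",np.mean(x).round(1),"pitch",k)
b=[ray(c,uv,.066)[:2] for uv in((255,18),(255,178))]; print([((p-O)@EY*1e3).round(1) for p in b])
E
```

```text
[ 54.7  44.9  34.8  24.9  15.1   5.   -4.8 -14.7 -24.9 -34.7 -44.9 -54.9] x 17.2 pitch -9.956741517493343
[ 50.1  40.6  30.6  20.4  10.5   0.3  -9.6 -19.6 -29.5 -39.4] x -15.3 pitch -9.988526381967887
[np.float64(57.9), np.float64(-52.0)]
```

```bash
python3 -c "
import cv2,numpy as np
f=cv2.imread('pics/scene1.png')
r=[cv2.resize(f[y-22:y+20,x-25:x+25],None,fx=8,fy=8,interpolation=cv2.INTER_CUBIC) for x,y in((204,204),(155,204),(114,230))]
cv2.imwrite('pics/s1z.png',np.vstack([np.hstack(r[:2]),np.hstack([r[2],r[2]*0])])[:600])"
```

```text
(no output)
```

View pics/s1z.png

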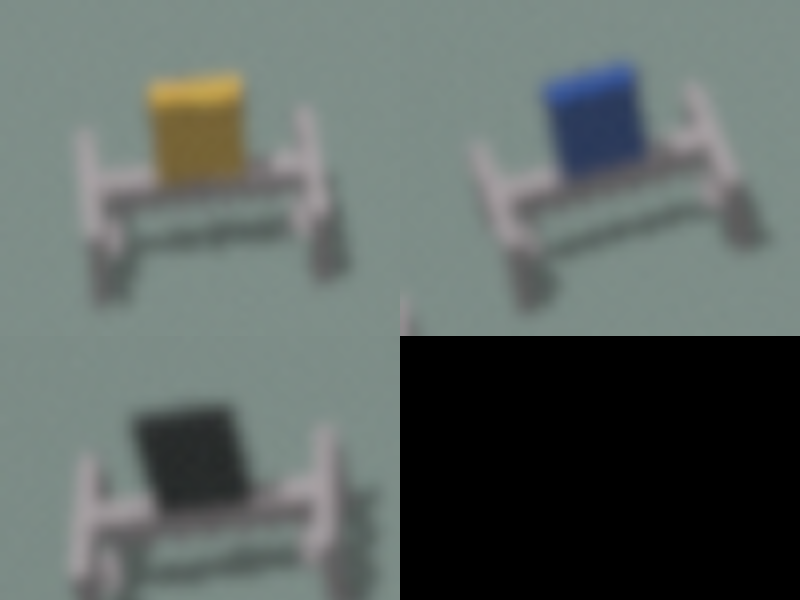

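```bash
python3 -c "
from h import *
plan([.607,-.157,.055],-7.5)"
```

```text
turn [-4.000e-04 -1.000e-04  3.646e-01] shift cm [-23.66  13.96  11.25] tcp [0.4995 0.0958 0.1675] t 2.2 F [-0.1 -0.  -0.9] w 0.0855
```

```bash
python3 -m inch '[[[0,0,0],[0,0,0.12],100],[[0,0,0],[0,0,0.12],100],[[0,0,0],[0,0,0.12],100],[[-3.5,2.1,0],[0,0,0],100],[[-3.5,2.1,0],[0,0,0],100],[[-3.5,2.1,0],[0,0,0],100],[[-3.5,2.1,0],[0,0,0],100],[[-3.5,2.1,2],[0,0,0],100],[[-3.5,2.1,3],[0,0,0],100],[[-2.5,1.4,3],[0,0,0],100]]'
python3 -m inch '[[[0,0,2.8],[0,0,0],100],[[0,0,0],[0,0,0],100],[[0,0,0],[0,0,0],100]]'
python3 - <<'E'
from h import *
plan([.607,-.157,.055],-7.5)
c=cam("wrist");np.savez("w3.npz",**c)
f=c["frame"]; f=f[:, :256]; cv2.imwrite("pics/w3.png",cv2.resize(f[40:340],None,fx=2,fy=2,interpolation=cv2.INTER_CUBIC))
E
```

```text
time_s: 3.03
eef_pos: [0.6071, -0.1454, 0.0948]
orientation: [0.001, 0.749, 0.662, 0.001]
force: [-0.2, 1.0, 0.3]
width: 0.085
gripper_force: 0.0
time_s: 3.28
eef_pos: [0.604, -0.1429, 0.0653]
orientation: [-0.002, 0.749, 0.662, -0.001]
force: [0.7, 0.2, 1.4]
width: 0.0852
gripper_force: 0.0
turn [-0.0039 -0.0005  0.0075] shift cm [-1.36  0.48  1.03] tcp [ 0.604  -0.1429  0.0653] t 3.28 F [0.7 0.2 1.4] w 0.0852
```

View pics/w3.png

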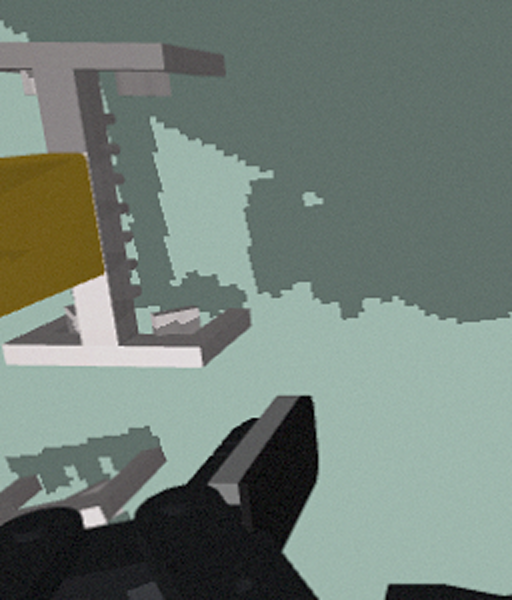

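Leaf A's seven teeth show clearly, running from (108,118) to (135,291) in the doubled crop. I'll project them onto the tooth-tip plane.

Run:
```python
from h import *
c=dict(np.load("w3.npz"))
q=[(108,118),(113,150),(118,180),(123,208),(127,236),(131,264),(135,291)]
P=np.array([ray(c,(u/2,v/2+40),.022)[:2] for u,v in q]);print((np.linalg.norm(P[-1]-P[0])/6*1e3),np.linalg.norm(np.diff(P,axis=0),axis=1)*1e3)
e=[ray(c,(u/2,v/2+40),.033)[:2] for u,v in((76,75),(114,345))];print(np.linalg.norm(e[0]-e[1])*1e3)
plan([.607,-.297,.08],7)
```

```text
8.025438000062248 [8.38114307 8.06204771 7.71217239 7.90126978 8.09807405 8.00241673]
71.0161274408289
turn [-0.0006 -0.0009 -0.2449] shift cm [-15.32  -1.7   -1.29] tcp [ 0.6052 -0.1429  0.0671] t 3.33 F [-1.  -0.2  0. ] w 0.0856
```

```bash
python3 -m inch '[[[-2,0,-3.4],[0,0,0],100],[[-4,-1,0],[0,0,0],100],[[-4,-1.5,0],[0,0,0],100],[[-3,-1.7,0],[0,0,0],100],[[-1,0,0],[0,0,0],100],[[0,0,0],[0,0,0],100],[[0,0,0],[0,0,0],100]]'
python3 - <<'E'
from h import *
plan([.571,-.28,.10],-7.5)
c=cam("wrist");np.savez("w4.npz",**c)
f=c["frame"]; f=f[:, :256]; cv2.imwrite("pics/w4.png",cv2.resize(f[40:340],None,fx=2,fy=2,interpolation=cv2.INTER_CUBIC))
E
```

```text
time_s: 3.92
eef_pos: [0.5477, -0.2767, 0.1027]
orientation: [0.001, 0.75, 0.662, 0.001]
force: [0.4, 0.6, -0.1]
width: 0.0856
gripper_force: 0.0
turn [ 0.0031 -0.0009  0.0066] shift cm [-0.02  2.36  0.27] tcp [ 0.5477 -0.2767  0.1027] t 3.92 F [ 0.4  0.6 -0.1] w 0.0856
```

View pics/w4.png

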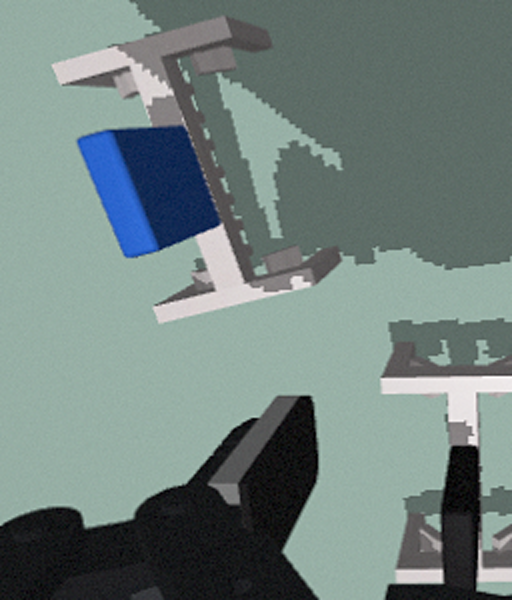

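Leaf B's teeth run along the bar's right edge from about (185,72) to (248,255), small at this scale, so I'll enlarge them.

```bash
python3 -c "
from h import *
f=np.load('w4.npz')['frame'][65:175,80:140]
f=cv2.convertScaleAbs(f,alpha=1.4)
cv2.imwrite('pics/w4z.png',cv2.rotate(cv2.resize(f,None,fx=7,fy=7,interpolation=cv2.INTER_CUBIC),cv2.ROTATE_90_COUNTERCLOCKWISE))"
```

```text
(no output)
```

View pics/w4z.png

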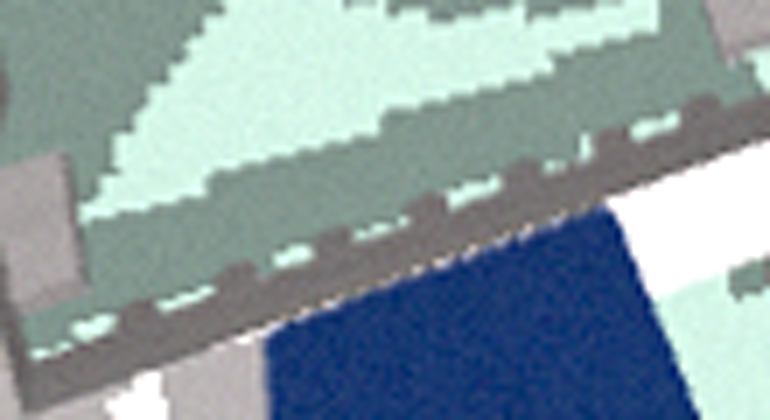

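Run:
```python
from h import *
c=dict(np.load("w4.npz"))
q=[(137,310),(237,275),(333,240),(428,207),(520,175),(610,142),(700,108)]
P=np.array([ray(c,(80+(419-v)/7,65+u/7),.0215)[:2] for u,v in q]);print((np.linalg.norm(P[-1]-P[0])/6*1e3),np.linalg.norm(np.diff(P,axis=0),axis=1)*1e3, "centre tooth",P[3])
W=world(c);z=W[...,2]
m=np.zeros(z.shape,bool);m[:, :150]=1;m[240:]=0
T=W[m&(z>.066)&(z<.08)&(W[...,1]>-.26)];print("tab B",rect(T),T[:,2].max())
u=(W[...,0]>.49)&(W[...,0]<.57)&(W[...,1]<-.28)&(W[...,1]>-.38)&(z>.01)&(z<.09);print("C",u.sum(),rect(W[u]),rect(W[u&(z>.066)]) if (u&(z>.066)).sum()>5 else "")
plan([.528,-.3345,.13],-6.5)
```

```text
9.020439231830256 [9.07845876 8.94479684 9.01499537 8.9278168  8.96707471 9.19244589] centre tooth [ 0.46175167 -0.21521346]
tab B (array([ 457.6, -215.3]), array([31.8, 11.5]), -83.2) 0.07569719679568447
C 4450 (array([ 526.9, -333.6]), array([86.2, 55.1]), 83.8) (array([ 527.3, -331. ]), array([29.1, 10.1]), 83.5)
turn [ 0.0026 -0.0011 -0.009 ] shift cm [-6.07 -1.33 -2.78] tcp [ 0.5481 -0.2757  0.1022] t 3.97 F [ 0.6  0.4 -0.9] w 0.0856
```

A measures pitch 8 and B pitch 9, so C should be the 10 mm leaf that matches the screw. I'll grasp C and prove it by the fit.

```bash
python3 -m inch '[[[0,0,-2.8],[0,0,0],100],[[-3,-0.7,0],[0,0,0],100],[[-3.07,-0.63,0],[0,0,-0.009],100],[[0,0,0],[0,0,0],100],[[0,0,0],[0,0,0],100]]'
python3 -c "
from h import *
plan([.528,-.334,.054],-6.3)"
```

```text
time_s: 4.38
eef_pos: [0.5259, -0.3363, 0.1294]
orientation: [0.0, 0.747, 0.665, 0.0]
force: [-0.7, 0.2, 0.2]
width: 0.0858
gripper_force: 0.0
turn [ 0.0009  0.0003 -0.0065] shift cm [0.25 0.18 7.54] tcp [ 0.5259 -0.3363  0.1294] t 4.38 F [-0.7  0.2  0.2] w 0.0858
```

```bash
python3 -m inch '[[[0.25,0.18,2],[0,0,0],100],[[0,0,2],[0,0,0],100],[[0,0,2],[0,0,0],100],[[0,0,1.5],[0,0,0],100],[[0,0,0],[0,0,0],100],[[0,0,0],[0,0,0],100]]'
python3 -c "
from h import *
plan([.528,-.334,.054],-6.3)"
python3 -m inch '[[[0,0,0],[0,0,0],40],[[0,0,0],[0,0,0],10],[[0,0,0],[0,0,0],2],[[0,0,0],[0,0,0],2],[[0,0,0],[0,0,0],2],[[0,0,0],[0,0,0],2],[[0,0,0],[0,0,0],2],[[0,0,0],[0,0,0],2],[[0,0,0],[0,0,0],2]]' 30
```

```text
time_s: 4.88
eef_pos: [0.5285, -0.3316, 0.0533]
orientation: [-0.001, 0.746, 0.666, 0.0]
force: [0.3, -0.3, 0.4]
width: 0.0852
gripper_force: 0.0
turn [-0.0012 -0.0012 -0.0032] shift cm [-0.24 -0.03 -0.07] tcp [ 0.5285 -0.3316  0.0533] t 4.88 F [ 0.3 -0.3  0.4] w 0.0852
time_s: 5.63
eef_pos: [0.5275, -0.334, 0.0538]
orientation: [0.0, 0.747, 0.665, -0.0]
force: [-1.1, 1.0, 1.9]
width: 0.0093
gripper_force: 37.2
```

```bash
python3 -m inch '[[[0,0,-2],[0,0,0],2],[[0,0,-4],[0,0,0],2],[[0,0,-4],[0,0,0],2],[[0,0,-4],[0,0,0],2],[[0,0,-1],[0,0,0],2],[[0,0,0],[0,0,0],2]]'
python3 -c "
from h import *
plan([.4886,.1516,.14],13.6)"
```

```text
time_s: 6.13
eef_pos: [0.5289, -0.3352, 0.2073]
orientation: [0.003, 0.747, 0.665, 0.001]
force: [0.6, -0.2, -2.1]
width: 0.0096
gripper_force: 36.7
turn [ 0.0055  0.0025 -0.3536] shift cm [48.26  7.53  6.73] tcp [ 0.5289 -0.3352  0.2073] t 6.13 F [ 0.6 -0.2 -2.1] w 0.0096
```

```bash
python3 -m inch '[[[0,0,0],[0,0,-0.088],2],[[0,0,0],[0,0,-0.088],2],[[0,0,0],[0,0,-0.088],2],[[0,0,0],[0,0,-0.088],2],[[2,0.5,0],[0,0,0],2],[[3.5,0.5,0],[0,0,0],2],[[3.5,0.5,0],[0,0,0],2],[[3.5,0.5,0],[0,0,0],2],[[3.5,0.5,0],[0,0,0],2],[[3.5,0.5,0],[0,0,0],2]]'
python3 -m inch '[[[3.5,0.5,0],[0,0,0],2],[[3.5,0.5,0],[0,0,0],2],[[3.5,0.5,0],[0,0,0],2],[[3.5,0.5,0],[0,0,0],2],[[3.5,0.5,0],[0,0,0],2],[[3.5,0.6,1],[0,0,0],2],[[3.5,0.6,3],[0,0,0],2],[[3,0.6,2.5],[0,0,0],2],[[1,0.2,0],[0,0,0],2],[[0,0,0],[0,0,0],2]]'
python3 -m inch '[[[0,0,0],[0,0,0],2],[[0,0,0],[0,0,0],2],[[0,0,0],[0,0,0],2]]'
python3 - <<'E'
from h import *
plan([.4886,.1516,.14],13.6)
c=cam("wrist");np.savez("w5.npz",**c);save(c,"w5")
E
```

```text
time_s: 6.97
eef_pos: [0.5098, -0.1353, 0.2018]
orientation: [-0.001, 0.619, 0.786, -0.001]
force: [1.1, -0.2, -2.5]
width: 0.0095
gripper_force: 36.6
time_s: 7.8
eef_pos: [0.4859, 0.1494, 0.1386]
orientation: [-0.001, 0.617, 0.787, -0.002]
force: [0.1, -0.4, -1.2]
width: 0.0094
gripper_force: 36.6
time_s: 8.05
eef_pos: [0.4889, 0.1452, 0.142]
orientation: [0.0, 0.62, 0.785, 0.0]
force: [-0.3, 1.0, -1.3]
width: 0.0094
gripper_force: 36.6
turn [ 0.0004  0.0001 -0.0035] shift cm [0.63 0.12 0.2 ] tcp [0.4889 0.1452 0.142 ] t 8.05 F [-0.3  1.  -1.3] w 0.0094
```

View pics/w5.png

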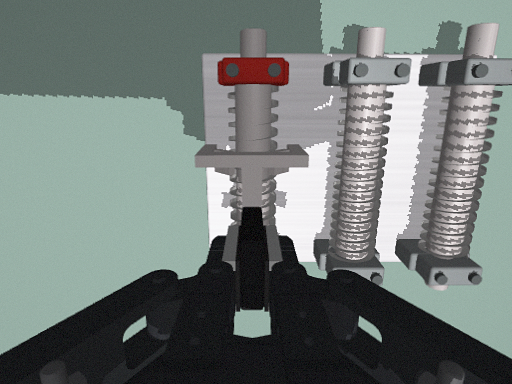

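The picture shows leaf C straddling the screw squarely, with the fork at columns 195–308 centred near 252 and the screw axis near 253.

```bash
python3 -m inch '[[[0.63,0.12,0],[0,0,-0.0035],2],[[0,0,1],[0,0,0],2],[[0,0,1.2],[0,0,0],2],[[0,0,1.2],[0,0,0],2],[[0,0,1],[0,0,0],2],[[0,0,0],[0,0,0],2],[[0,0,0],[0,0,0],2],[[0,0,0],[0,0,0],2]]'
python3 -c "
from h import *
plan([.4886,.1516,.0868],13.6)"
```

```text
time_s: 8.77
eef_pos: [0.4885, 0.1531, 0.0981]
orientation: [0.0, 0.618, 0.786, 0.0]
force: [-0.3, 0.4, -0.8]
width: 0.0092
gripper_force: 36.6
turn [ 0.0004 -0.      0.002 ] shift cm [-0.14 -0.02  1.13] tcp [0.4885 0.1531 0.0981] t 8.77 F [-0.3  0.4 -0.8] w 0.0092
```

```bash
python3 -m inch '[[[-0.14,0,0.2],[0,0,0],2],[[0,0,0.2],[0,0,0],2],[[0,0,0],[0,0,0],2],[[0,0,0],[0,0,0],2]]'
python3 -m inch '[[[0,0,0.1],[0,0,0],2],[[0,0,0],[0,0,0],2],[[0,0,0],[0,0,0],2]]'
python3 -m inch '[[[0,0,0.1],[0,0,0],2],[[0,0,0],[0,0,0],2],[[0,0,0],[0,0,0],2]]'
python3 -m inch '[[[0,0,0.1],[0,0,0],2],[[0,0,0],[0,0,0],2],[[0,0,0],[0,0,0],2]]'
python3 -c "
from h import *
plan([.4886,.1516,.0868],13.6)"
```

```text
time_s: 9.1
eef_pos: [0.4886, 0.1516, 0.0939]
orientation: [0.0, 0.618, 0.786, 0.0]
force: [0.1, -0.4, -1.8]
width: 0.0093
gripper_force: 36.6
time_s: 9.35
eef_pos: [0.4885, 0.1516, 0.0928]
orientation: [0.0, 0.618, 0.787, -0.0]
force: [-0.0, 0.1, -0.8]
width: 0.0094
gripper_force: 36.6
time_s: 9.6
eef_pos: [0.4885, 0.1516, 0.0917]
orientation: [-0.0, 0.618, 0.787, -0.0]
force: [-0.4, 0.7, -1.0]
width: 0.0096
gripper_force: 36.6
time_s: 9.85
eef_pos: [0.4885, 0.1516, 0.0907]
orientation: [-0.0, 0.618, 0.787, -0.0]
force: [1.0, -0.0, -1.1]
width: 0.0099
gripper_force: 36.6
turn [-0.0002  0.      0.0021] shift cm [-0.01  0.01  0.39] tcp [0.4885 0.1516 0.0907] t 9.85 F [ 1.  -0.  -1.1] w 0.0099
```

No contact force yet, and it's already about 1 mm below the standing-on-crests height. I'll keep going in small steps.

```bash
for i in 1; do python3 -m inch '[[[0,0,0.1],[0,0,0],2],[[0,0,0],[0,0,0],2],[[0,0,0],[0,0,0],2]]'; done
python3 -m inch '[[[0,0,0.1],[0,0,0],2],[[0,0,0],[0,0,0],2],[[0,0,0],[0,0,0],2]]'
python3 -m inch '[[[0,0,0.1],[0,0,0],2],[[0,0,0],[0,0,0],2],[[0,0,0],[0,0,0],2]]'
```

```text
time_s: 10.1
eef_pos: [0.4885, 0.1516, 0.0897]
orientation: [-0.0, 0.618, 0.787, -0.0]
force: [1.1, -0.3, -1.2]
width: 0.0096
gripper_force: 36.6
time_s: 10.35
eef_pos: [0.4885, 0.1516, 0.0887]
orientation: [-0.0, 0.618, 0.787, -0.0]
force: [0.1, 0.3, -1.7]
width: 0.0094
gripper_force: 36.6
time_s: 10.6
eef_pos: [0.4885, 0.1516, 0.0877]
orientation: [-0.0, 0.618, 0.787, -0.0]
force: [-0.4, -1.0, -1.9]
width: 0.01
gripper_force: 36.6
```

```bash
python3 -m inch '[[[0,0,0.05],[0,0,0],2],[[0,0,0],[0,0,0],2],[[0,0,0],[0,0,0],2]]'
python3 -m inch '[[[0,0,0.05],[0,0,0],2],[[0,0,0],[0,0,0],2],[[0,0,0],[0,0,0],2]]'
python3 -m inch '[[[0,0,0.05],[0,0,0],2],[[0,0,0],[0,0,0],2],[[0,0,0],[0,0,0],2]]'
```

```text
time_s: 10.85
eef_pos: [0.4885, 0.1516, 0.0872]
orientation: [-0.0, 0.618, 0.786, -0.0]
force: [0.6, 0.6, -2.4]
width: 0.0095
gripper_force: 36.6
time_s: 11.1
eef_pos: [0.4885, 0.1516, 0.0868]
orientation: [0.0, 0.618, 0.787, -0.0]
force: [0.1, -0.0, -1.8]
width: 0.0095
gripper_force: 36.7
time_s: 11.35
eef_pos: [0.4886, 0.1517, 0.0866]
orientation: [-0.0, 0.618, 0.786, 0.0]
force: [-1.8, -0.6, 5.0]
width: 0.0094
gripper_force: 37.5
```

Contact came at z 0.0867, exactly home height, with a gentle 5–7 N. I'll hold briefly, release and retreat.

```bash
python3 -m inch '[[[0,0,0],[0,0,0],2],[[0,0,0],[0,0,0],2],[[0,0,0],[0,0,0],2],[[0,0,0],[0,0,0],15],[[0,0,0],[0,0,0],25],[[0,0,0],[0,0,0],40],[[0,0,0],[0,0,0],40],[[0,0,0],[0,0,0],40]]'
python3 -m inch '[[[0,0,-1],[0,0,0],40],[[0,0,-2],[0,0,0],40],[[0,0,-3],[0,0,0],40],[[0,0,-3],[0,0,0],40],[[0,0,-3],[0,0,0],40],[[0,0,0],[0,0,0],40],[[0,0,0],[0,0,0],40],[[0,0,0],[0,0,0],40]]'
python3 - <<'E'
from h import *
c=cam("wrist");save(c,"w6")
c=cam("top");W=world(c);z=W[...,2]
cs=cam("scene");V=world(cs);f=cs["frame"]
for nm,(X,Y) in dict(A=(.502,-.086),B=(.458,-.216),C=tuple(O-.0025*EY)).items():
    lo=.064 if nm!="C" else .09
    for S in(W,V):
        m=(S[...,2]>lo)&(S[...,2]<.13)&(np.hypot(S[...,0]-X,S[...,1]-Y)<.03)
        P=S[m]; print(nm,m.sum(),rect(P),"ztop",np.percentile(P[:,2],80).round(4),"bed xy mm",((np.array(rect(P)[0])/1e3-O)@np.c_[EX,EY]*1e3).round(1))
E
```

```text
time_s: 12.02
eef_pos: [0.4885, 0.1516, 0.0861]
orientation: [-0.0, 0.618, 0.787, -0.0]
force: [1.0, -0.7, -0.5]
width: 0.0342
gripper_force: 0.0
time_s: 12.68
eef_pos: [0.4884, 0.1516, 0.2063]
orientation: [-0.0, 0.618, 0.787, 0.0]
force: [0.1, -0.2, -1.1]
width: 0.034
gripper_force: 0.0
A 54 (array([501.7, -86.3]), array([31.1, 10.3]), 83.1) ztop 0.0761 bed xy mm [ -43.2 -236.8]
A 53 (array([502.6, -87. ]), array([30.8, 10.8]), -84.4) ztop 0.0754 bed xy mm [ -42.5 -237.7]
B 55 (array([ 458.5, -217. ]), array([33. ,  9.8]), -83.6) ztop 0.0769 bed xy mm [-115.9 -353.7]
B 58 (array([ 459.2, -216.8]), array([31.2, 12.3]), -78.0) ztop 0.0759 bed xy mm [-115.2 -353.6]Traceback (most recent call last):
  File "<stdin>", line 9, in <module>
    return _quantile_unchecked(
        a, q, axis, out, overwrite_input, method, keepdims, weights)
    return _ureduce(a,
                    func=_quantile_ureduce_func,
    ...<5 lines>...
                    overwrite_input=overwrite_input,
                    method=method)
    r = func(a, **kwargs)
    result = _quantile(arr,
                       quantiles=q,
    ...<2 lines>...
                       out=out,
                       weights=wgt)
    slices_having_nans = np.isnan(arr[-1, ...])
                                  ~~~^^^^^^^^^
IndexError: index -1 is out of bounds for axis 0 with size 0
```

View pics/w6.png

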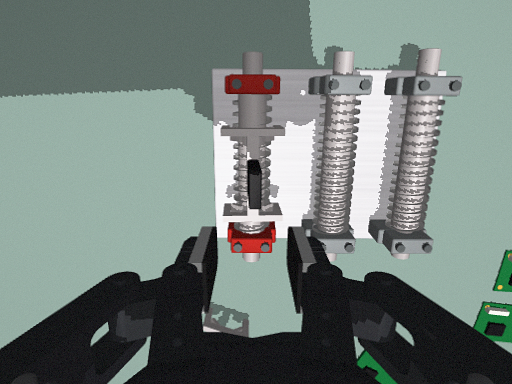

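The picture shows leaf C upright across the red screw, with forks at columns 221–285 and the black tab at (255,185), clear of the open fingers. One numeric check of height and position, then I'll hand in.

Run:
```python
from h import *
c=cam("wrist");W=world(c)
b=(W-np.r_[O,0]);x=b[...,:2]@EX;y=b[...,:2]@EY;z=W[...,2]
m=(abs(x)<.012)&(abs(y)<.025)&(z>.098)&(z<.12);m[:140]=0;m[215:]=0
print(m.sum(),"x",np.median(x[m]),"y",(y[m].min()+y[m].max())/2,"z",np.median(z[m]))
m=(abs(abs(x)-.0)<.03)&(z>.06)&(z<.085)
for l,h in((-.05,-.03),(.03,.05)):
    s=m&(y>l)&(y<h); print("fork z",np.percentile(z[s],90),"x",(x[s].min()+x[s].max())/2)
```

```text
561 x 0.002017556414738248 y -0.0017855946932691302 z 0.10643774068273525
fork z 0.06866754654193229 x 0.000596531809378343
fork z 0.06879148755623238 x 0.00048377170474522835
```

```bash
python3 -c "
from rig import env
print(env.sign_off())"
```

```text
the job is handed in; nothing more can be done
None
```

Leaf C (black tab) is fully home near the middle of the red-block screw, upright and released after pressing with only 5–7 N; I never tried A or B on the thread, because wrist-camera images gave pitches of 8 (A), 9 (B) and 10 (screw), so they still stand upright where they were; the job is handed in, but no verdict came back.

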